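Measure a pocket volume in the book gauge

ROBOT

A 6-joint arm with a two-finger parallel gripper is mounted at the origin on the work surface. World frame = base frame: x ahead of the robot, y to its left, z up, the work surface at z = 0. Lengths are in mm, angles in rad, forces in N, time in s.
With the tool pointing down it reaches from about 350 to 875 mm from the base axis. Payload 4.2 kg.
Tool frame: the origin (TCP) lies between the finger pads; the fingertips stand 14 mm ahead of it and the grasp point (between the pads) lies 5 mm behind it (ctrl.nose_length is the distance from the TCP to the fingertips, in mm); z points along the fingers, y is the line along which they close (so a half turn about z gives the same grasp; the last joint's range is limited). The gripper opens to 85 mm and grips with 20 to 120 N. Pads are 22 mm wide; open, the fingers measure 114 mm over their backs; the gripper's body (76 mm by 85 mm) begins 54 mm behind the grasp point. The pads swing forward as they close: fully open they stand 13 mm farther back than shut.
Start: joints at [-0.881, 0.385, 0.008, 0, -1.194, -0.259], TCP at [261.011, -567.867, 245.312] pointing down, gripper open.
Joint ranges: [-3.14, 3.14], [-1.21, 2.06], [-1.07, 1.41], [-3.16, 2.05], [-2.99, -0.16], [-3.1, 3.1]. Speed limits (rad/s): [2.79, 2.79, 3.14, 3.14, 3.14, 3.14].

INTERFACE

Orientations are given as a rotation vector (axis times angle).
In Python, from workcell import sense, cams, ctrl gives the robot as it stands.
- The arm moves only by the tool move_arm, never from a script. Its argument "targets" is one flat list of numbers, 7 for each row, row after row: the shift along the tool's x, y, z each as a share of 2 cm, from -1 to 1, then the turn, a rotation vector about the tool's x, y, z each as a share of 0.15 rad, from -1 to 1, then the opening, from -1 (shut) to 1 (fully open), so that 0 is half open. In form: [x, y, z, ax, ay, az, grip, x, y, z, ax, ay, az, grip, ...]. A call has 1 to 20 rows; each row shifts and turns the commanded pose from where the row before left it, along the tool's axes as they then stand; what a row does not reach is not made up. A row lasts 1/10 s, in which the tool goes at most 50 mm and 8.59 degrees, less where a joint would pass 70% of its speed; a pose out of reach is approached as far as the arm can. A call with a number of a shift or a turn outside -1 to 1 is refused whole. A call with a gripper value outside its range is refused whole. The fingers move at their own pace and stop on an object; "grip_force" is the grip in N (left out, the last holds). Time passes only in rows, so rows that do not move let the fingers close. It gives the time, the measured TCP pose, the force, the opening and the grip force at its end, in the units of the state.
- sense(): the state, without advancing time (a new reading comes with each control period).
- cams.read_camera(name): name is "scene" or "top" or "wrist"; returns a dict with "image" (384x512x3 uint8, blue, green, red), "mtx" (3x3 intrinsics, pixels), "k1" (the pictures are not rectified: a ray, as slopes to the right and down, at radius r is drawn at 1 + k1 r^2 times it, then the intrinsics apply), "rvec" (rotation vector, rad) and "tvec" (3), from world to camera coordinates, as OpenCV has them; the wrist camera has in their place "mount" (4x4, takes a point from camera to tool coordinates, whose origin is the TCP and whose axes are the flange's). Camera axes: x right, y down, z forward; pixel columns grow to the right and rows downward; lengths in mm; the calibration is good to about 2 mm. A picture is of the moment at which its call begins: read the wrist's pose just before it. There is no depth.
- ctrl.job_done(): hands the job in; it is judged then, once.
The state is a dict: "time_s": time; "joint_positions": joint angles; "qd": joint speeds; "tau": joint torques, N m; "tool_pos": TCP position; "eef_rot": TCP orientation; "force": force on the tool from outside, world axes, zero at the start; "wrist_torque": the same for the moment, N m; "opening": opening from 0.0 (shut) to 1.0 (fully open); "finger_force": force on a finger pad.
Only numpy, scipy, OpenCV 4.12 (cv2) and the standard library are available. Lean on these libraries where they do the work, as an engineer would, in place of code of your own. Each camera call takes 0.05 s, during which the arm holds its last target. There are 200 camera calls.

TASK

Stand the thick one of the two small bound volumes, spine up as it is, on the bed of the book gauge, square between the jaws and roughly centred across the bed. Then slide the moving jaw by its post until it grips the volume against the sprung pad and pushes the pad in part of the way (about half its travel, not to its stop), and leave it shut like that.

Things in the scene. Friction and masses are not known exactly. Their poses are not given: they have to be found in the camera images.
- volume_mid (a point): centre of the thick volume: a dark red book, 110 mm long (its x), 42 mm thick (its y, cover to cover), 70 mm tall, standing on its fore-edge with the ribbed spine up; this point is 35 mm above its underside. Loose, about 0.25 kg, rigid. Grip it across the covers in its upper half. The thin volume near it looks the same but is 20 mm thick.
- gauge: book gauge, fixed: bed 180 (x) by 385 mm (y), top 12 mm above the table. Origin at table height on the centre line, z up. Jaws: 100 mm wide plates across the bed, tops at 42 mm. Sprung pad at +y, face at y = +80 mm at rest, grey housing behind it. Moving jaw at -y, face at y = -90 to -70 mm at the start; slides along y, closes to +y (160 mm travel from -90), stays put (7 N friction).
- post (a point): grip point on the axis of the moving jaw's upright black round post, 18 mm in diameter; axes as the gauge's. It is 75 mm above the table, the post's top 95 mm; below 33 mm is the flat grey carriage. The post's axis is 75 mm behind (-y of) the jaw's face, so 96 mm from the volume's centre when the jaw touches the volume.
- pad (a joint): how far the sprung pad is pushed in, m: 0 at rest, 0.020 at its stop, growing towards +y of the gauge. Soft spring: 1 N to start it, 6 N at the stop, less than the jaw's friction. With the 42 mm volume between the jaws it starts to move when the post is at y = -37 mm in the gauge's frame.

How it is judged (in metres and radians):
On the way, in this order (a step that is already met when the one before it is completed fails the run):
1. the thick volume stands on the gauge's bed between the jaws, pad not yet pushed in (x of volume_mid in the frame of gauge between -0.03 and 0.03 m and z of volume_mid in the frame of gauge between 0.039 and 0.055 m and angle between volume_mid's own z axis and vertical below 0.175 rad and y of volume_mid in the frame of gauge between -0.06 and 0.065 m and value of joint pad below 0.002 m), for 0.2 s.
2. the jaw has closed on the volume and the pad is pushed in (x of volume_mid in the frame of gauge between -0.03 and 0.03 m and z of volume_mid in the frame of gauge between 0.039 and 0.055 m and angle between volume_mid's own z axis and vertical below 0.175 rad and value of joint pad above 0.003 m and y of volume_mid in the frame of post below 0.1 m), for 0.2 s.
At the end, for the whole second after the job is handed in: The thick volume stands on the bed, upright and square to the jaws within 10 degrees, its centre within 30 mm of the bed's centre line and its height right within 8 mm; the jaw is against it (within 4 mm) and the pad stays pushed in by 3 to 17 mm (all of step 2 and angle between the x axis of volume_mid and the x axis of gauge, either way round below 0.175 rad and value of joint pad below 0.017 m and velocity of joint pad below 0.002 m/s); the robot touches nothing.
It also fails if it takes over 58 s, if anything falls off the work surface, if the arm or the gripper's body presses on something with over 40 N, if the wrist force passes 120 N, or if a joint passes its speed limit or range.

## Working session

There is one attempt and no reset: what is moved stays moved. The work goes in short steps, Python scripts to look and compute and a tool call to move; the robot and the scene stay as the last step left them, time stands still between calls to the robot, and variables do not carry over. Pictures are saved under pics/ and viewed, at most 10 in all, crops included, and the job is handed in when it is done.

Besides the shell and the picture viewer there is one more tool, called as name(argument=value, ...) on one line, values as JSON. move_arm: Moves the arm, as the interface text tells. Its arguments: {"type":"object","properties":{"targets":{"type":"array"},"grip_force":{"type":"number"}},"required":["targets"]}

```bash
mkdir -p pics
python3 - <<'E'
from workcell import sense,cams,ctrl
import cv2,numpy as np
s=sense();print(s['tool_pos'],s['eef_rot'],s['opening'],s['time_s'])
ims=[]
for n in('scene','top'):
    c=cams.read_camera(n);ims.append(c['image']);print(n,c['mtx'].tolist() if hasattr(c['mtx'],'tolist') else c['mtx'],c['k1'],c['rvec'],c['tvec'])
    cv2.imwrite(f'pics/{n}0.png',c['image'])
E
```

```text
[ 260.79827571 -567.37239401  244.2128944 ] [ 0.67106859 -3.06851659 -0.00336422] 1.0033218943343254 0.0
scene [[468.80182342271195, 0.0, 252.48003810898314], [0.0, 468.80182342271195, 200.03797852760212], [0.0, 0.0, 1.0]] -0.00045621422887148934 [ 1.83126462  1.33128832 -0.69093706] [-146.30245453 -238.71728515 1523.76845744]
top [[408.31973852441774, 0.0, 257.25166870649804], [0.0, 408.31973852441774, 191.254639503556], [0.0, 0.0, 1.0]] -0.13786359132313908 [ 2.1943993  -2.20820953  0.05113591] [ -24.71883917  531.04718673 1030.81117095]
```

View pics/scene0.png

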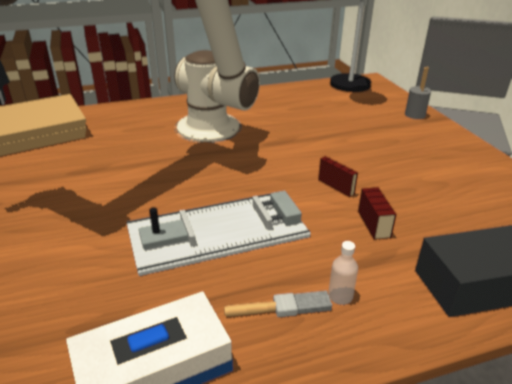

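View pics/top0.png

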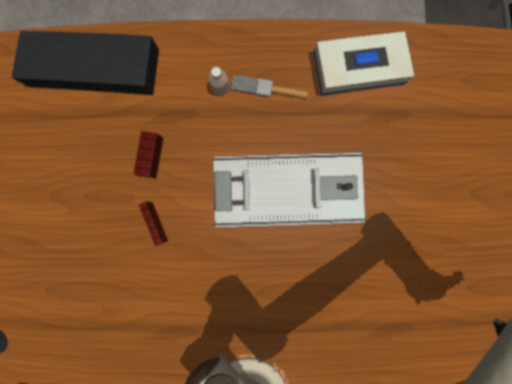

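The scene shows the thick book at (377,212) and the gauge at (217,232). In the top view the thick book is at (148,155), the thin one at (153,223), and the bed spans (213..365, 153..227) with the post at (345,187) and the pad on the left.

```bash
cat > h.py <<'E'
import cv2,numpy as np
from scipy.spatial.transform import Rotation as R
from workcell import sense,cams,ctrl
def view(n):
    s=sense();c=cams.read_camera(n)
    if n=='wrist':
        T=np.eye(4);T[:3,:3]=R.from_rotvec(s['eef_rot']).as_matrix();T[:3,3]=s['tool_pos'];M=T@np.array(c['mount'])
    else:
        M=np.eye(4);M[:3,:3]=R.from_rotvec(np.ravel(c['rvec'])).as_matrix();M[:3,3]=np.ravel(c['tvec']);M=np.linalg.inv(M)
    return c['image'],np.array(c['mtx']),c['k1'],M
def cast(v,uv,z):
    _,K,k1,M=v;uv=np.atleast_2d(uv).astype(float)
    d=(uv-K[:2,2])/[K[0,0],K[1,1]];p=d.copy()
    for _ in range(20):p=d/(1+k1*(p**2).sum(1,keepdims=True))
    r=np.c_[p,np.ones(len(p))]@M[:3,:3].T
    return (M[:3,3]+r*((z-M[2,3])/r[:,2])[:,None])
def blobs(mask,amin=100):
    cs,_=cv2.findContours(mask.astype(np.uint8),cv2.RETR_EXTERNAL,cv2.CHAIN_APPROX_NONE)
    return [c[:,0,:] for c in cs if cv2.contourArea(c)>amin]
def red(im):
    b,g,r=[im[...,i].astype(int) for i in range(3)];return (r>1.8*g)&(abs(g-b)<22)&(r<170)&(r>35)&(g<50)
def rect(p):
    (c,(w,h),a)=cv2.minAreaRect(p[:,:2].astype(np.float32))
    if w<h:w,h,a=h,w,a+90
    return np.round(c,1),round(w,1),round(h,1),round((a+90)%180-90,1)   # angle of long side from +x
E
python3 - <<'E'
from h import *
v=view('top');im=v[0];print(v[3][:3,3])
for b in blobs(red(im)): print('red',b.mean(0),rect(cast(v,b,70)),rect(cast(v,b,0)))
hsv=cv2.cvtColor(im,cv2.COLOR_BGR2HSV)
m=(hsv[...,1]<60)&(hsv[...,2]>90);m[:140]=0;m[240:]=0;m[:,:200]=0;m[:,380:]=0
for b in blobs(m): print('bed',b.min(0),b.max(0),rect(cast(v,b,12)),rect(cast(v,b,0)))
g=im[150:230,205:370];cv2.imwrite('pics/g.png',cv2.resize(g,None,fx=4.8,fy=4.8,interpolation=cv2.INTER_CUBIC))
E
```

```text
[ 486.02987908  -24.37078188 1052.79381995]
red [153.         222.98989899] (array([454.4, 225.6]), 105.9, 32.4, 23.5) (array([452.2, 243.4]), 113.4, 34.7, 23.5)
red [147.9        154.76666667] (array([620.9, 238.1]), 108.2, 56.5, -9.8) (array([630.5, 256.8]), 115.9, 60.5, -9.8)
bed [213 153] [364 226] (array([ 536.1, -108.8]), 385.5, 180.6, -88.7) (array([ 536.7, -109.8]), 389.9, 182.7, -88.7)
```

View pics/g.png

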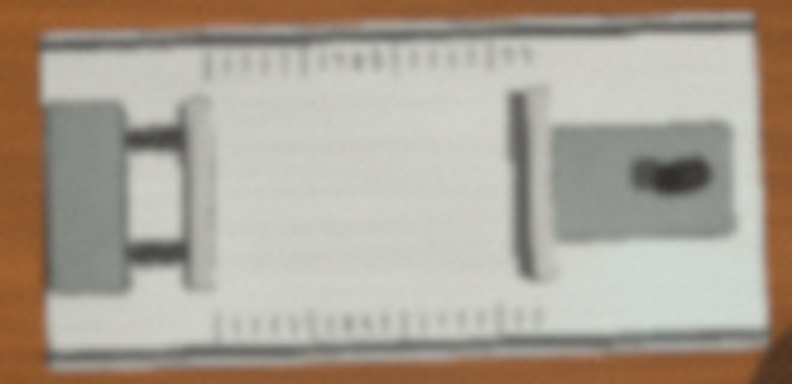

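The crop shows the pad face near crop x≈213, the moving jaw's top edge near x≈527, and the post base near (690,175). The bed measures correctly, and the gauge yaw is about 1.3°. Next I move above the thick book.

move_arm(targets=[-0.25, 1, 0, 0, 0, 1, 1, -0.25, 1, 0, 0, 0, 1, 1, -0.25, 1, 0, 0, 0, 1, 1, -0.25, 1, 0, 0, 0, 1, 1, -0.25, 1, 0, 0, 0, 0, 1, -0.25, 1, 0, 0, 0, 0, 1, -0.25, 1, 0, 0, 0, 0, 1, -0.25, 1, 0, 0, 0, 0, 1, -0.25, 1, 0, 0, 0, 0, 1, -0.25, 1, 0, 0, 0, 0, 1, -0.25, 1, 0, 0, 0, 0, 1, -0.25, 1, 0, 0, 0, 0, 1, -0.25, 1, 0, 0, 0, 0, 1, -0.25, 1, 0, 0, 0, 0, 1, -0.25, 1, 0, 0, 0, 0, 1, -0.25, 1, 0, 0, 0, 0, 1, -0.25, 1, 0, 0, 0, 0, 1, -0.25, 1, 0, 0, 0, 0, 1, -0.25, 1, 0, 0, 0, 0, 1, -0.25, 1, 0, 0, 0, 0, 1])

```text
time_s: 2.15
tool_pos: [397.0, -183.8, 245.2]
eef_rot: [-0.266, -3.13, -0.0]
force: [0.3, 0.0, 0.0]
opening: 1.0
finger_force: 0.0
```

move_arm(targets=[-0.25, 1, 0, 0, 0, 0, 1, -0.25, 1, 0, 0, 0, 0, 1, -0.25, 1, 0, 0, 0, 0, 1, -0.25, 1, 0, 0, 0, 0, 1, -0.25, 1, 0, 0, 0, 0, 1, -0.25, 1, 0, 0, 0, 0, 1, -0.25, 1, 0, 0, 0, 0, 1, -0.25, 1, 0, 0, 0, 0, 1, -0.25, 1, 0, 0, 0, 0, 1, -0.25, 1, 0, 0, 0, 0, 1, -0.25, 1, 0, 0, 0, 0, 1, -0.25, 1, 0, 0, 0, 0, 1, -0.25, 1, 0, 0, 0, 0, 1, -0.25, 1, 0, 0, 0, 0, 1, -0.25, 1, 0, 0, 0, 0, 1, -0.25, 1, 0, 0, 0, 0, 1, -0.25, 1, 0, 0, 0, 0, 1, -0.25, 1, 0, 0, 0, 0, 1, 0, 0, 0, 0, 0, 0, 1])

```text
time_s: 4.05
tool_pos: [547.4, 157.6, 244.8]
eef_rot: [0.262, 3.13, 0.0]
force: [0.2, -0.3, -0.2]
opening: 1.002
finger_force: 0.0
```

Run:
```python
from h import *
s=sense();print(s['tool_pos'],R.from_rotvec(s['eef_rot']).as_matrix().round(3).tolist(),s['time_s'])
v=view('wrist');cv2.imwrite('pics/w1.png',v[0]);print(v[1],v[2],v[3].round(2))
for b in blobs(red(v[0])): print('red',b.min(0),b.max(0),rect(cast(v,b,70)))
t=view('top');O=np.array([536.1,-108.8]);th=np.radians(1.3);G=np.array([[np.cos(th),-np.sin(th)],[np.sin(th),np.cos(th)]])
for n,cr,z in(('padtopface',(214,195),42),('jawtop',(528,185),42),('jawbottom',(511,187),12),('postbase',(695,177),33),('posttop',(640,175),95),('housing',(128,195),42)):
    w=cast(t,np.array(cr)/4.8+[205,150],z)[0];print(n,w[:2].round(1),((w[:2]-O)@G).round(1))
```

```text
[547.44372382 157.60572107 244.78637848] [[-0.986, 0.166, 0.0], [0.166, 0.986, -0.0], [-0.0, 0.0, -1.0]] 4.05
[[266.73147021   0.         255.30306909]
 [  0.         266.73147021 189.29467915]
 [  0.           0.           1.        ]] -0.06106497049199995 [[ 1.7000e-01  9.5000e-01  2.6000e-01  4.8228e+02]
 [ 9.9000e-01 -1.6000e-01 -4.0000e-02  1.6816e+02]
 [-0.0000e+00  2.6000e-01 -9.7000e-01  3.7331e+02]
 [ 0.0000e+00  0.0000e+00  0.0000e+00  1.0000e+00]]
red [309 169] [358 262] (array([614.3, 240.8]), 121.2, 55.9, -9.6)
red [273  28] [341 127] (array([453.9, 228. ]), 108.3, 30.4, 22.4)
padtopface [531.2  -9. ] [-2.6 99.9]
jawtop [ 535.4 -171.6] [ -2.1 -62.7]
jawbottom [ 535.9 -166.8] [ -1.5 -58. ]
postbase [ 539.6 -261.3] [  -0.  -152.6]
posttop [ 537.4 -219.5] [  -1.2 -110.7]
housing [531.5  35.5] [ -1.3 144.3]
```

View pics/w1.png

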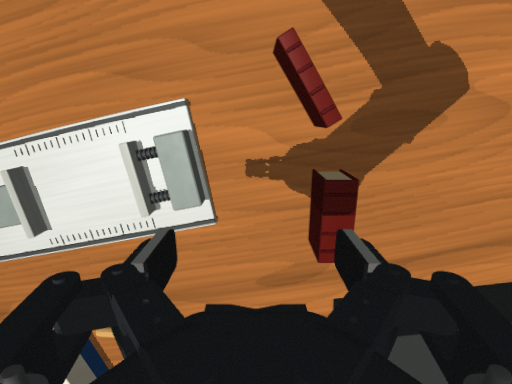

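The wrist view shows the thick book's spine, right edge about (358,180)–(355,235) and far end at row 262. The gauge's pad is at (140,180). I'll get the book's centre from its far edges, which lie at spine height.

Run:
```python
from h import *
a=np.radians(-9.7);B=np.array([[np.cos(a),-np.sin(a)],[np.sin(a),np.cos(a)]])
for n in('top','wrist'):
    v=view(n)
    for b in blobs(red(v[0])):
        p=cast(v,b,70)[:,:2]
        if abs(p.mean(0)-[617,240]).max()<25:
            q=p@B;m=np.percentile(q,98,axis=0);print(n,m.round(1),np.ptp(q,axis=0).round(1),'centre',(B@(m-[55,21])).round(1))
```

```text
wrist [626.1 368.6] [121.5  56.7] centre [621.5 246.4]
```

move_arm(targets=[-0.58, 1, 0.5, 0, 0, 0, 1, -0.58, 1, 0.5, 0, 0, 0, 1, -0.58, 1, 0.5, 0, 0, 0, 1, -0.58, 1, 0.5, 0, 0, 0, 1, -0.58, 1, 0.5, 0, 0, 0, 1, 0, 0, 0.9, 0, 0, 0, 1, 0, 0, 0.9, 0, 0, 0, 1, 0, 0, 0.9, 0, 0, 0, 1, 0, 0, 0.9, 0, 0, 0, 1, 0, 0, 0.9, 0, 0, 0, 1, 0, 0, 0.9, 0, 0, 0, 1, 0, 0, 0.9, 0, 0, 0, 1, 0, 0, 0.9, 0, 0, 0, 1, 0, 0, 0, 0, 0, 0, 1])

```text
time_s: 5.65
tool_pos: [618.5, 242.1, 48.7]
eef_rot: [-0.267, -3.125, 0.005]
force: [0.1, 0.2, -0.6]
opening: 0.997
finger_force: 0.0
```

move_arm(targets=[0, 0, 0, 0, 0, 0, -1, 0, 0, 0, 0, 0, 0, -1, 0, 0, 0, 0, 0, 0, -1, 0, 0, 0, 0, 0, 0, -1, 0, 0, 0, 0, 0, 0, -1, 0, 0, 0, 0, 0, 0, -1, 0, 0, 0, 0, 0, 0, -1, 0, 0, 0, 0, 0, 0, -1], grip_force=40)

```text
time_s: 6.45
tool_pos: [621.7, 244.9, 53.3]
eef_rot: [0.264, 3.127, 0.004]
force: [-0.4, 1.9, 6.5]
opening: 0.49
finger_force: 41.8
```

move_arm(targets=[0, 0, -1, 0, 0, 0, -1, 0, 0, -1, 0, 0, 0, -1, 0, 0, -1, 0, 0, 0, -1, 0, 0, -1, 0, 0, 0, -1, 0, 0, -1, 0, 0, 0, -1, 0, 0, 0, 0, 0, -0.65, -1, 0, 0, 0, 0, 0, -0.65, -1, 0, 0, 0, 0, 0, 0, -1])

```text
time_s: 7.25
tool_pos: [619.0, 243.1, 149.9]
eef_rot: [0.039, -3.138, 0.002]
force: [-0.2, 0.4, -2.8]
opening: 0.485
finger_force: 41.3
```

move_arm(targets=[0.27, -0.96, 0, 0, 0, 0, -1, 0.27, -0.96, 0, 0, 0, 0, -1, 0.27, -0.96, 0, 0, 0, 0, -1, 0.27, -0.96, 0, 0, 0, 0, -1, 0.27, -0.96, 0, 0, 0, 0, -1, 0.27, -0.96, 0, 0, 0, 0, -1, 0.27, -0.96, 0, 0, 0, 0, -1, 0.27, -0.96, 0, 0, 0, 0, -1, 0.27, -0.96, 0, 0, 0, 0, -1, 0.27, -0.96, 0, 0, 0, 0, -1, 0.27, -0.96, 0, 0, 0, 0, -1, 0.27, -0.96, 0, 0, 0, 0, -1, 0.27, -0.96, 0, 0, 0, 0, -1, 0.27, -0.96, 0, 0, 0, 0, -1, 0.27, -0.96, 0, 0, 0, 0, -1, 0.27, -0.96, 0, 0, 0, 0, -1, 0.27, -0.96, 0, 0, 0, 0, -1, 0, 0, 0, 0, 0, 0, -1, 0, 0, 0, 0, 0, 0, -1])

```text
time_s: 9.15
tool_pos: [536.8, -85.6, 151.4]
eef_rot: [-0.039, 3.141, 0.0]
force: [-0.3, 0.9, -3.3]
opening: 0.483
finger_force: 41.5
```

Run:
```python
from h import *
s=sense();print(s['tool_pos'],R.from_rotvec(s['eef_rot']).as_matrix().round(3).tolist(),s['time_s'],s['opening'])
v=view('wrist');np.savez('w2.npz',K=v[1],k1=v[2],M=v[3],im=v[0]);t=view('scene')
cv2.imwrite('pics/w2.png',v[0]);cv2.imwrite('pics/s2.png',cv2.resize(t[0][130:280,100:330],None,fx=3,fy=3))
```

```text
[536.79285931 -85.59423437 151.41630359] [[-1.0, -0.025, 0.0], [-0.025, 1.0, 0.0], [-0.0, 0.0, -1.0]] 9.15 0.4834490082114088
```

View pics/w2.png

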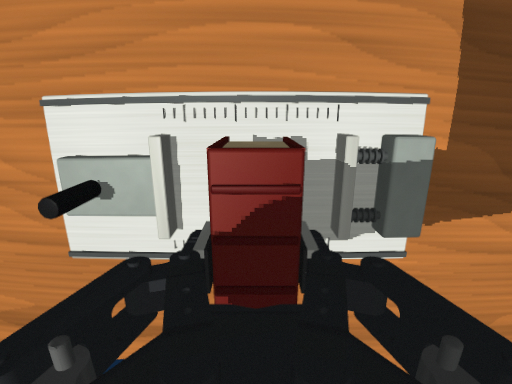

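The book is held square over the bed. The post top is at (49,207) and its base at (92,187), the jaw at x≈150–175, and the pad at x≈338–358.

Run:
```python
from h import *
d=np.load('w2.npz');v=(d['im'],d['K'],float(d['k1']),d['M'])
print(v[3].round(2)[:3,3])
O=np.array([536.1,-108.8]);th=np.radians(1.4);G=np.array([[np.cos(th),-np.sin(th)],[np.sin(th),np.cos(th)]])
for n,u,z in(('post95',(49,207),95),('post33',(92,187),33),('jawR42',(164,137),42),('jawR12',(176,237),12),('padL42',(345,137),42),('padL12',(336,237),12)):
    w=cast(v,u,z)[0];print(n,w[:2].round(1),((w[:2]-O)@G).round(1))
print((([536.8,-85.6]-O)@G).round(1))
im=v[0];print(im[180,145:182].mean(1).astype(int),im[180,328:368].mean(1).astype(int))
```

```text
[470.69 -87.61 279.92]
post95 [ 538.7 -243.3] [  -0.7 -134.5]
post33 [ 539.2 -246.1] [  -0.3 -137.3]
jawR42 [ 489.1 -168.1] [-48.4 -58.1]
jawR12 [ 599.8 -171.9] [ 62.2 -64.6]
padL42 [485.1  -7.9] [-48.5 102.1]
padL12 [595.4   4.4] [ 62.  111.8]
[ 1.3 23.2]
[168 169 167 166 166 165 167 182 212 212 210 209 208 209 210 213 214 213
 188 125  72  73  71  70  69  69  72  72 100 117 120 120 120 120 120 173
 217] [123 122 124 122 123 120  92  73  72  74  72  70  70  70  78  99 109 109
 109 108 107 106 105 106 108 105 105 118 123 122 123 124 124 124 123 124
 122 123 124 123]
```

move_arm(targets=[0, 0, 1, 0, 0, 0, -1, 0, 0, 1, 0, 0, 0, -1, 0, 0, 1, 0, 0, 0, -1, 0, 0, 0.7, 0, 0, 0, -1, 0, 0, 0.3, 0, 0, 0, -1, 0, 0, 0.2, 0, 0, 0, -1, 0, 0, 0, 0, 0, 0, -1, 0, 0, 0, 0, 0, 0, -1])

```text
time_s: 10.05
tool_pos: [537.6, -84.6, 68.0]
eef_rot: [-0.041, 3.14, 0.0]
force: [0.6, 0.1, -2.5]
opening: 0.486
finger_force: 41.4
```

move_arm(targets=[0, 0, 0.07, 0, 0, 0, -1, 0, 0, 0.07, 0, 0, 0, -1, 0, 0, 0, 0, 0, 0, -1])

```text
time_s: 10.35
tool_pos: [537.3, -84.8, 65.3]
eef_rot: [-0.041, 3.14, -0.0]
force: [-0.5, 0.8, 1.5]
opening: 0.485
finger_force: 41.8
```

move_arm(targets=[0, 0, 0, 0, 0, 0, 1, 0, 0, 0, 0, 0, 0, 1, 0, 0, 0, 0, 0, 0, 1, 0, 0, 0, 0, 0, 0, 1, 0, 0, 0, 0, 0, 0, 1, 0, 0, 0, 0, 0, 0, 1, 0, 0, -0.5, 0, 0, 0, 1, 0, 0, -1, 0, 0, 0, 1, 0, 0, -1, 0, 0, 0, 1, 0, 0, -1, 0, 0, 0, 1, 0, 0, -1, 0, 0, 0, 1, 0, 0, 0, 0, 0, 0, 1])

```text
time_s: 11.55
tool_pos: [539.0, -84.8, 158.3]
eef_rot: [-0.042, 3.134, 0.0]
force: [0.4, -0.1, 0.8]
opening: 1.0
finger_force: 0.0
```

move_arm(targets=[0.01, -0.8, 0, 0, 0, 0, 1, 0.01, -0.8, 0, 0, 0, 0, 1, 0.01, -0.8, 0, 0, 0, 0, 1, 0.01, -0.8, 0, 0, 0, 0, 1, 0.01, -0.8, 0, 0, 0, 0, 1, 0.01, -0.8, 0, 0, 0, 0, 1, 0.01, -0.8, 0, 0, 0, 0, 1, 0.01, -0.8, 0, 0, 0, 0, 1, 0.01, -0.8, 0, 0, 0, 0, 1, 0.01, -0.8, 0, 0, 0, 0, 1, 0, 0, 0, 0, 0, 0, 1, 0, 0, 0, 0, 0, 0, 1])

```text
time_s: 12.75
tool_pos: [538.9, -245.4, 154.3]
eef_rot: [0.039, -3.141, -0.0]
force: [-0.8, 0.3, -0.1]
opening: 0.996
finger_force: 0.0
```

Run:
```python
from h import *
s=sense();print(s['tool_pos'],s['time_s'],s['opening'])
v=view('wrist');cv2.imwrite('pics/w3.png',v[0]);np.savez('w3.npz',K=v[1],k1=v[2],M=v[3],im=v[0])
```

```text
[ 538.87361542 -245.35100587  154.31987278] 12.75 0.9963601028543103
```

View pics/w3.png

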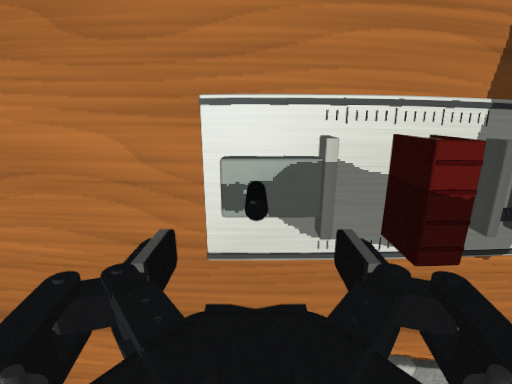

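The post is centred between the fingers, top at about (257,207), and the book stands upright on the bed. Descend and grip the post.

move_arm(targets=[0, 0, 1, 0, 0, 0, 1, 0, 0, 1, 0, 0, 0, 1, 0, 0, 1, 0, 0, 0, 1, 0, 0, 1, 0, 0, 0, 1, 0, 0, 0.2, 0, 0, 0, 1, 0, 0, 0, 0, 0, 0, 1])

```text
time_s: 13.4
tool_pos: [538.9, -244.4, 70.2]
eef_rot: [0.042, -3.14, -0.0]
force: [-0.2, -0.6, -0.3]
opening: 1.001
finger_force: 0.0
```

move_arm(targets=[0, 0, 0, 0, 0, 0, -1, 0, 0, 0, 0, 0, 0, -1, 0, 0, 0, 0, 0, 0, -1, 0, 0, 0, 0, 0, 0, -1, 0, 0, 0, 0, 0, 0, -1, 0, 0, 0, 0, 0, 0, -1, 0, 0, 0, 0, 0, 0, -1, 0, 0, 0, 0, 0, 0, -1, 0, 0, 0, 0, 0, 0, -1, 0, 0, 0, 0, 0, 0, -1], grip_force=30)

```text
time_s: 14.4
tool_pos: [539.2, -245.0, 71.0]
eef_rot: [-0.041, 3.141, -0.001]
force: [-1.2, 0.5, 5.2]
opening: 0.202
finger_force: 29.7
```

move_arm(targets=[0, 0.5, 0, 0, 0, 0, -1, 0, 0.5, 0, 0, 0, 0, -1, 0, 0.5, 0, 0, 0, 0, -1, 0, 0.5, 0, 0, 0, 0, -1, 0, 0.5, 0, 0, 0, 0, -1, 0, 0.25, 0, 0, 0, 0, -1, 0, 0.2, 0, 0, 0, 0, -1, 0, 0.2, 0, 0, 0, 0, -1, 0, 0.2, 0, 0, 0, 0, -1, 0, 0.2, 0, 0, 0, 0, -1, 0, 0.2, 0, 0, 0, 0, -1, 0, 0.2, 0, 0, 0, 0, -1, 0, 0.2, 0, 0, 0, 0, -1, 0, 0.2, 0, 0, 0, 0, -1, 0, 0.2, 0, 0, 0, 0, -1, 0, 0.2, 0, 0, 0, 0, -1, 0, 0.2, 0, 0, 0, 0, -1, 0, 0.2, 0, 0, 0, 0, -1])

```text
time_s: 16.2
tool_pos: [536.6, -143.8, 71.0]
eef_rot: [-0.041, 3.141, -0.004]
force: [0.0, -9.9, 4.4]
opening: 0.203
finger_force: 29.9
```

move_arm(targets=[0, 0.2, 0, 0, 0, 0, -1, 0, 0.2, 0, 0, 0, 0, -1, 0, 0, 0, 0, 0, 0, -1])

```text
time_s: 16.5
tool_pos: [536.4, -135.2, 71.0]
eef_rot: [-0.041, 3.141, -0.003]
force: [0.1, -6.9, 4.4]
opening: 0.198
finger_force: 29.9
```

Run:
```python
from h import *
s=sense();print(s['tool_pos'],s['time_s'],s['opening'],s['force'])
v=view('wrist');t=view('top')
np.savez('w4.npz',K=v[1],k1=v[2],M=v[3],im=v[0])
cv2.imwrite('pics/w4.png',v[0])
```

```text
[ 536.35783008 -135.24101377   71.00014423] 16.5 0.19813602398709645 [ 0.06496411 -6.92857891  4.38519999]
```

View pics/w4.png

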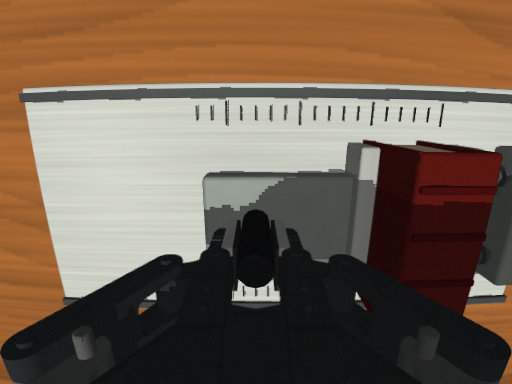

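The jaw is against the book at (375,200), and the book is square and upright. The pad is hidden behind it. I'll advance slowly to about half the pad's travel, then check the gap between pad and housing from the top camera.

move_arm(targets=[0, 0.15, 0, 0, 0, 0, -1, 0, 0.15, 0, 0, 0, 0, -1, 0, 0.1, 0, 0, 0, 0, -1, 0, 0, 0, 0, 0, 0, -1, 0, 0, 0, 0, 0, 0, -1])

```text
time_s: 17.1
tool_pos: [536.2, -127.4, 71.0]
eef_rot: [-0.041, 3.141, -0.003]
force: [-1.3, -6.2, 3.8]
opening: 0.199
finger_force: 29.9
```

move_arm(targets=[0, 0.15, 0, 0, 0, 0, -1, 0, 0.15, 0, 0, 0, 0, -1, 0, 0.15, 0, 0, 0, 0, -1, 0, 0.15, 0, 0, 0, 0, -1, 0, 0, 0, 0, 0, 0, -1, 0, 0, 0, 0, 0, 0, -1])

```text
time_s: 17.7
tool_pos: [535.8, -115.7, 71.0]
eef_rot: [-0.041, 3.141, -0.003]
force: [0.3, -8.3, 4.2]
opening: 0.201
finger_force: 29.9
```

Run:
```python
from h import *
s=sense();print(s['tool_pos'],s['time_s'],s['force'])
t=view('top');cv2.imwrite('pics/top5.png',t[0]);a=cv2.imread('pics/top0.png')
f=lambda i:cv2.resize(i[150:230,205:295],None,fx=6,fy=6,interpolation=cv2.INTER_CUBIC)
cv2.imwrite('pics/cmp.png',cv2.resize(np.vstack([f(a),f(t[0])]),None,fx=.6,fy=.6))
for r in(179,201):print(a[r,210:255].mean(1).astype(int),t[0][r,210:255].mean(1).astype(int))
```

```text
[ 535.84220126 -115.7010929    70.98813783] 17.7 [ 0.27232411 -8.2610605   4.23320123]
[ 94  94  96 101 105 117 126 130 133 134 134 135 135 136 135 134 136 139
 137 130 110  91  80  76  77  77  78  77  76  76  74  74  80 103 134 161
 175 179 179 181 193 198 200 200 199] [134 133 133 133 132 136 134 136 137 136 137 136 137 136 143 149 158 163
 165 168 166 167 166 167 166 167 167 166 166 160 140 101  76  74  75  80
  93 103  99 120 155 168 173 171 173]
[ 92  93  93  90  87 104 120 130 133 133 132 133 134 133 132 134 133 137
 136 134 119 107 103  95  93  87  86  85  88  91  86  88  84  90 120 156
 171 176 176 178 193 203 203 203 204] [127 126 128 129 128 129 130 128 130 130 131 131 130 129 126 128 128 126
 124 124 122 122 121 117 114 110 107 105 107 115 134 141 127  94  73  67
  65  69  82  86  86 103 131 141 143]
```

View pics/cmp.png

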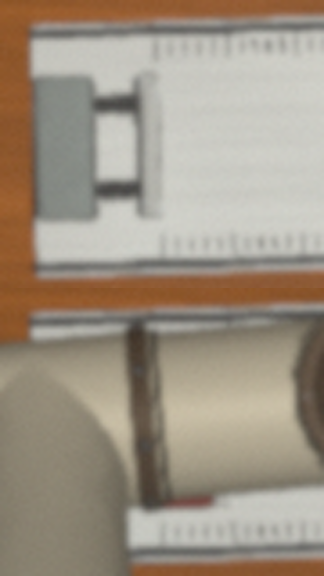

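The arm hides the pad from above in this comparison. Both estimates put the pad at about 9 mm, so I'll release, lift clear and check with an open view.

move_arm(targets=[0, 0, 0, 0, 0, 0, 0.3, 0, 0, 0, 0, 0, 0, 0.3, 0, 0, 0, 0, 0, 0, 0.3, 0, 0, 0, 0, 0, 0, 0.3, 0, 0, -1, 0, 0, 0, 0.3, 0, 0, -1, 0, 0, 0, 0.3, 0, 0, -1, 0, 0, 0, 0.3, 0, 0, -1, 0, 0, 0, 0.3, 0, 0, -1, 0, 0, 0, 0.3, 0, 0, -1, 0, 0, 0, 0.3, 0, 0, -1, 0, 0, 0, 0.3])

```text
time_s: 18.85
tool_pos: [535.5, -113.6, 211.2]
eef_rot: [0.041, -3.141, -0.0]
force: [0.7, -0.0, -0.4]
opening: 0.649
finger_force: 0.0
```

move_arm(targets=[0.3, -1, 0, 0, 0, 0, 0.3, 0.3, -1, 0, 0, 0, 0, 0.3, 0.3, -1, 0, 0, 0, 0, 0.3, 0.3, -1, 0, 0, 0, 0, 0.3, 0.3, -1, 0, 0, 0, 0, 0.3, 0.3, -1, 0, 0, 0, 0, 0.3, 0.3, -1, 0, 0, 0, 0, 0.3, 0.3, -1, 0, 0, 0, 0, 0.3, 0.3, -1, 0, 0, 0, 0, 0.3, 0.3, -1, 0, 0, 0, 0, 0.3, 0.3, -1, 0, 0, 0, 0, 0.3, 0.3, -1, 0, 0, 0, 0, 0.3, 0.3, -1, 0, 0, 0, 0, 0.3, 0.3, -1, 0, 0, 0, 0, 0.3, 0.3, -1, 0, 0, 0, 0, 0.3, 0, 0, 0, 0, 0, 0, 0.3])

```text
time_s: 20.45
tool_pos: [452.8, -417.6, 209.9]
eef_rot: [0.037, -3.141, -0.0]
force: [0.4, 0.2, 0.6]
opening: 0.648
finger_force: 0.0
```

Run:
```python
from h import *
s=sense();print(s['tool_pos'],s['time_s'],s['force'])
t=view('top');a=cv2.imread('pics/top0.png')
f=lambda i:cv2.resize(i[150:230,205:370],None,fx=4.8,fy=3.6,interpolation=cv2.INTER_CUBIC)
cv2.imwrite('pics/cmp2.png',np.vstack([f(a),f(t[0])]))
for r in(179,190,201):print(a[r,225:255].mean(1).astype(int),t[0][r,225:255].mean(1).astype(int))
for b in blobs(red(t[0])):print(rect(cast(t,b,82)))
```

```text
[ 452.82287832 -417.58534247  209.91329638] 20.45 [0.40631688 0.22898878 0.63369958]
[134 136 139 137 130 110  91  80  76  77  77  78  77  76  76  74  74  80
 103 134 161 175 179 179 181 193 198 200 200 199] [137 137 139 138 131 111  86  73  70  73  78  79  74  72  71  84 113 129
 113  96  88  77  71  70  73  72  73  73  74  76]
[138 139 139 140 136 131 151 184 200 201 203 202 200 203 200 201 195 175
 141 139 162 177 178 176 178 193 200 202 201 200] [137 139 140 139 135 129 151 185 199 203 205 204 203 197 175 139 129 133
 117  98  85  75  73  73  75  74  74  73  73  74]
[134 133 137 136 134 119 107 103  95  93  87  86  85  88  91  86  88  84
  90 120 156 171 176 176 178 193 203 203 203 204] [135 136 137 136 132 120  99  93  86  90  87  87  91  90  85  87 108 133
 137 114  92  81  76  73  71  72  74  75  74  74]
(array([455. , 223.1]), 105.6, 31.8, 22.7)
```

View pics/cmp2.png

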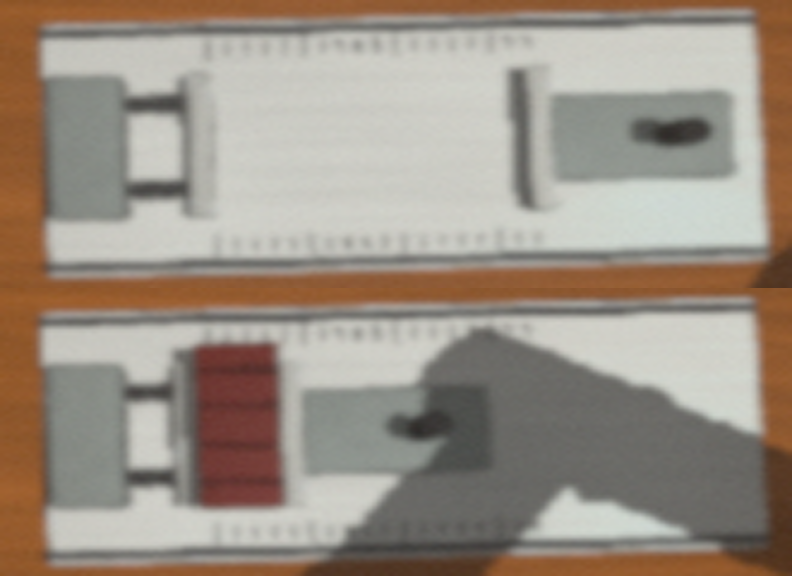

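The open view shows the book square between the jaws, centred, with the jaw against it. The pad's back edge has moved about 2.6 px, which is roughly 7 mm and within the 3–17 mm range. Handing in.

```bash
python3 -c "
from workcell import ctrl
print(ctrl.job_done())"
```

```text
the job is handed in; nothing more can be done
None
```

The thick volume stands spine up, square and centred on the gauge's bed, with the jaw shut against it and the sprung pad pushed in about 7 mm by the top camera; the arm is clear, and the job was handed in at about 20.5 s.

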